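# Turn a settings panel over in a turnover frame and lock it

### The job

The brass panel in the turnover frame is clamped with its three stone settings up, but its back is to be worked next: slacken the black wing screw on top of the frame's near post, then turn the panel over about its long axis until the plain back is up and it lies level, fully home against its stop. Then tighten the wing screw until it comes up solid, so that the panel is locked, and let go. Leave the graver and the loupe on the blue mat where they lie.

Things in the scene. Friction and masses are not known exactly. Their poses are not given: they have to be found in the camera images.
- turnover_frame: Grey frame, fixed to the bench, 236 mm long (x, roughly away from the robot), 96 mm wide (y, left); origin mid underside. The panel's axle runs along x at z = 88 mm, y = 0. Posts at x = -93 mm (near, wing screw; top z = 123 mm) and +93 mm (top 113 mm), 22 mm thick. Tie rods below, up to z = 22 mm. A board 90 mm high stands left of it; a lamp head hangs right and beyond, from z = 240 mm.
- panel: Brass panel 130 x 90 x 4 mm, short ends held in jaws (13 x 100 x 18 mm, centres x = +-69 mm), turning together on the axle. Origin on the axle midway between the posts; x along the axle, z out of the face with three raised settings (25 mm wide, 8 mm high, in a row on y = 0; the rest is clear to push on). Starts with z up, tilted 0.1 to 0.45 rad, left edge low; done with z straight down.
- low_edge (a point): Middle of the panel's long edge that starts on the left and low (panel y = +45 mm). The panel turns one way only, between two stops: this edge goes down and under, on a circle of 45 mm (jaws 50 mm) about the axle, and ends on the right, level with the axle. With the screw slack 1 to 2 N at an edge turn the panel, and it stays about where it is left; clamped it takes over 3 N.
- high_edge (a point): Middle of the panel's other long edge, on the right at the start (panel y = -45 mm). It goes up and over to the left as the panel turns and ends on the left, level with the axle, where the panel meets a firm stop. On the bench left of the robot a torch stand some 0.2 m high is in the way of low moves towards the frame.
- wing_screw: Black wing screw, upright axis, on the near post. Blade 56 mm long (x), 11 mm thick (y), 28 mm high, its underside 9 mm and its top 37 mm above the origin (on the screw axis at the post's top). Take it across its thickness from above. Anticlockwise from above slackens: slack from 0.85 rad past the start angle, over 3.5 rad possible. It stays where it is left and rises 2 mm per rad.
- wing_grip (a point): Point on the screw's axis near the middle of the blade (26 mm above the wing_screw origin). Clockwise from above tightens: the screw comes up solid 0.6 to 1.1 rad beyond its start angle, at a hard stop where the turning moment jumps above 0.4 N m (before, it drags with up to 0.3). It counts as tight at the latest 0.75 rad beyond the start angle. Its tip presses on the panel's axle.
- graver: Graver lying on the blue mat right of the frame: round wooden handle 25 mm thick with a thin steel blade, 103 mm long (y); origin under its middle. A bystander.
- loupe: Folding chromed loupe lying on the blue mat, 24 x 59 x 15 mm; origin under its middle. A bystander.

How it is judged:
On the way, in this order (a step that is already met when the one before it is completed fails the run):
1. the wing screw is slackened, so that its tip no longer presses on the panel's axle, before the panel is turned (contact force between wing_screw and panel below 1 N and angle between panel's own z axis and vertical below 0.7 rad), for 0.2 s.
2. with the screw still slack, the panel is turned over, plain back up, to within 0.07 rad (4 degrees) of level at its stop (angle between panel's own z axis and vertical above 3.07 rad and contact force between wing_screw and panel below 5 N), for 0.2 s.
At the end, for the whole second after the job is handed in: the panel lies at rest with its plain back up, within 0.1 rad (6 degrees) of level, and the wing screw is tight: its tip presses on the panel's axle with more than 40 N (it gives about 60 N when it is solid and 11 to 31 N at the start) (angle between panel's own z axis and vertical above 3.04 rad and contact force between wing_screw and panel above 40 N and angular speed of panel below 0.1 rad/s); the robot touches nothing.
It fails at once if the graver or the loupe is moved by more than 25 mm (distance of any of graver, loupe from where it was at the start of the episode above 0.025 m).
It also fails if it takes over 69 s, if anything falls off the work surface, if the arm or the gripper's body presses on something with over 40 N, if the wrist force passes 120 N, or if a joint passes its speed limit or range.

### The arm

A 6-joint arm with a two-finger parallel gripper is mounted at the origin on a cart in front of the work surface, level with it; the furniture and walls round the work are solid. World frame = base frame: x ahead of the robot, y to its left, z up, the work surface at z = 0. Lengths are in m, angles in rad, forces in N, time in s.
With the tool pointing down it reaches from about 0.425 to 0.95 m from the base axis. Payload 3.5 kg.
Tool frame: the origin (TCP) lies at the very end of the fingers, on their centre line; the grasp point (between the pads) lies 19 mm behind it (grip_depth is the distance from the TCP to the grasp point, in m); x points along the fingers, z is the direction in which the jaws open and shut, and the axes are right-handed (so a half turn about x gives the same grasp; the last joint's range is limited). The gripper opens to 85 mm and grips with 20 to 120 N. Pads are 22 mm wide; open, the fingers measure 114 mm over their backs; the gripper's body (76 mm by 85 mm) begins 54 mm behind the grasp point. The pads swing forward as they close: fully open they stand 13 mm farther back than shut.
Start: joints at [1.038, 0.286, 1.577, -0, 1.279, -0.15], TCP at [0.252, 0.626, 0.199] pointing down, gripper open.
Joint ranges: [-2.77, 2.77], [-0.9, 2.22], [0.21, 2.48], [-1.53, 4.67], [0.24, 2.81], [-2.84, 2.84]. Speed limits (rad/s): [2.79, 2.79, 3.14, 3.14, 3.14, 3.14].

### API

Orientations are given as a unit quaternion [x, y, z, w].
In Python, from plant import get_state, read_camera, calibration, sign_off, recognise, grip_depth gives the robot as it stands. The module is installed in compiled form; this text tells all that it offers.
- The arm moves only by the tool servo_tool, never from a script. Its argument "deltas" is a list that holds one entry, the list of rows, each a list of 4 numbers: the shift along the world's x, y, z scaled (see below), then the turn about the world's z scaled (see below). In form: [[[tx, ty, tz, spin], ...]]. A call has exactly 5 rows; each row is the pose to reach, as a shift and turn from the pose commanded when the call began; what a row does not reach only later rows make up. The controller multiplies each number of a shift by 10 cm and each number of a turn by 90 degrees. A row lasts 1/10 s, in which the tool goes at most 50 mm and 8.59 degrees, less where a joint would pass 70% of its speed; a pose out of reach is approached as far as the arm can. A call with a number of a shift or a turn outside -1 to 1 is refused whole. A call with a gripper value outside its range is refused whole. "claw" is the gripper's target within -1 to 1 (fully open at 1, half-way at 0, shut at -1), set as the call begins (left out, the last holds). The fingers move at their own pace and stop on an object; "force" is the grip in N (left out, the last holds). Time passes only in rows, so rows that repeat a pose let the fingers close, or fill a call up. It gives the time, the measured TCP pose, the force and the opening at its end, in the units of the state.
- get_state(): the state, without advancing time (a new reading comes with each control period).
- read_camera(name): name is "side" or "top" or "wrist"; returns the picture (420x560x3 uint8, blue, green, red); there is no depth.
- calibration(name): a dict with "intrinsics" (3x3 intrinsics, pixels), "dist" ([k1, k2, p1, p2, k3] as OpenCV has them; the pictures are not rectified), "R" (3x3) and "t" (3): a world point X has camera coordinates R X + t; the wrist camera has in their place "T_tool_cam" (4x4, takes a point from camera to tool coordinates, whose origin is the TCP and whose axes are the tool frame's). Camera axes: x right, y down, z forward; pixel columns grow to the right and rows downward; lengths in m; the calibration is good to about 2 mm. A picture is of the moment at which its call begins: read the wrist's pose just before it. calibration takes no time and is no camera call.
- sign_off(): hands the job in, once; it reports no verdict.
Trained networks look in the newest picture that a camera, given by its name, has taken for a name from the list of things; names that differ only in an ending like _2 or _b are one class to them, and where a whole thing is asked for, a point or a joint stands for the part that bears it (a point fixed in the world has none). Each returns a list of dicts, best first, with "p" (0 to 1); they miss things now and then, are a little off and sometimes report something else, mostly with a low value. They report only what shows in the picture. A call takes as long as a camera call.
- recognise(camera, query): "at" ([x, y, z] in m, in world coordinates, good to about 4 mm: the middle of the surface that is visible of it).
The state is a dict: "time": time; "qpos": joint angles; "dq": joint speeds; "joint_efforts": joint torques, N m; "eef_pos": TCP position; "tcp_rot": TCP orientation; "contact_force": force on the tool from outside, world axes, zero at the start; "wrist_torque": the same for the moment, N m; "opening": opening from 0.0 (shut) to 1.0 (fully open).
Only numpy, scipy, OpenCV 4.12 (cv2) and the standard library are available. Lean on these libraries where they do the work, as an engineer would, in place of code of your own. Each camera call takes 0.05 s, during which the arm holds its last target. There are 200 camera calls.

## Working session

There is one attempt and no reset: what is moved stays moved. The work goes in short steps, Python scripts to look and compute and a tool call to move; the robot and the scene stay as the last step left them, time stands still between calls to the robot, and variables do not carry over. Pictures are saved under pics/ and viewed, about 8 in all and at most 12, crops included, and the job is handed in when it is done.

Besides the shell and the picture viewer there is one more tool, called after "Request:" as a command line: name --argument value ..., lists and objects as JSON in quotes. servo_tool: Moves the arm, as the interface text tells. Its arguments: {"type":"object","properties":{"deltas":{"type":"array"},"claw":{"type":"number"},"force":{"type":"number"}},"required":["deltas"]}

```bash
mkdir -p pics
python3 - <<'E'
from plant import *
import cv2,numpy as np
s=get_state()
for k in("time","eef_pos","tcp_rot","contact_force","opening","qpos"):print(k,np.round(s[k],3))
print(grip_depth if not callable(grip_depth) else grip_depth())
ims=[]
for c in("top","side"):
    im=read_camera(c);cv2.imwrite(f"pics/{c}0.png",im)
    for q in("turnover_frame","panel","wing_screw","wing_grip","low_edge","high_edge","graver","loupe"):
        r=recognise(c,q)
        print(c,q,[(np.round(d["at"],3).tolist(),round(d["p"],2)) for d in r[:2]])
E
```

```text
time 0.0
eef_pos [0.252 0.626 0.198]
tcp_rot [-0.396  0.587  0.395  0.585]
contact_force [-0.199 -0.044  0.236]
opening 0.999
qpos [ 1.038  0.287  1.578  0.     1.279 -0.15 ]
0.0187
top turnover_frame [([0.546, -0.142, 0.095], 0.76), ([0.548, -0.376, 0.02], 0.27)]
top panel [([0.56, -0.139, 0.096], 0.6)]
top wing_screw [([0.461, -0.149, 0.161], 0.58)]
top wing_grip [([0.461, -0.151, 0.159], 0.78), ([0.562, -0.145, 0.091], 0.15)]
top low_edge [([0.555, -0.145, 0.09], 0.8)]
top high_edge [([0.557, -0.144, 0.094], 0.74)]
top graver [([0.547, -0.378, 0.02], 0.56)]
top loupe [([0.619, -0.312, 0.012], 0.62)]
side turnover_frame [([0.537, -0.133, 0.089], 0.95)]
side panel [([0.556, -0.132, 0.091], 0.87), ([0.534, -0.135, 0.091], 0.26)]
side wing_screw [([0.462, -0.138, 0.15], 0.65)]
side wing_grip [([0.461, -0.136, 0.154], 0.72)]
side low_edge [([0.558, -0.134, 0.092], 0.77)]
side high_edge [([0.556, -0.129, 0.092], 0.67)]
side graver [([0.547, -0.37, 0.018], 0.54)]
side loupe []
```

View pics/top0.png

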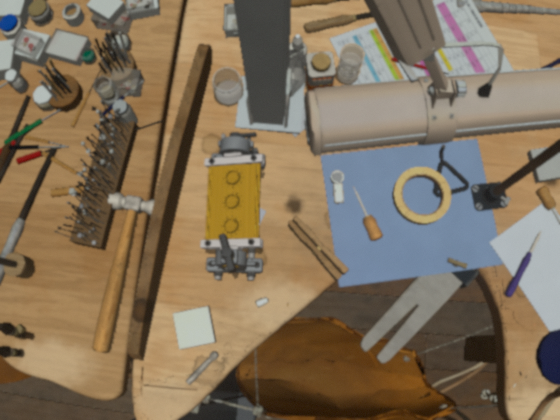

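View pics/side0.png

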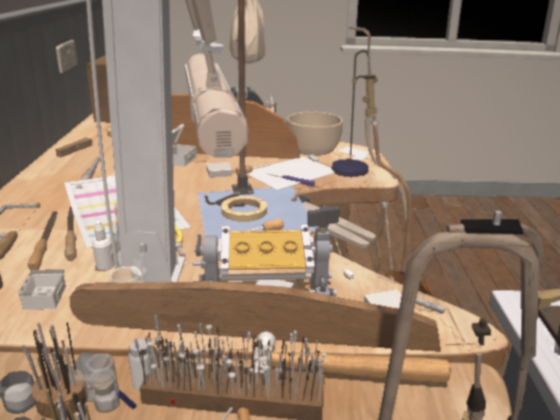

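```bash
cat > h.py <<'E'
from plant import *
import cv2,numpy as np
from scipy.spatial.transform import Rotation as Ro
def proj(c,P):
    k=calibration(c); rv=cv2.Rodrigues(np.array(k["R"]))[0]
    return cv2.projectPoints(np.array(P,float).reshape(-1,3),rv,np.array(k["t"],float),np.array(k["intrinsics"]),np.array(k["dist"]))[0].reshape(-1,2)
def atz(c,px,z):
    k=calibration(c);K=np.array(k["intrinsics"]);u=cv2.undistortPoints(np.array(px,float).reshape(-1,1,2),K,np.array(k["dist"])).reshape(-1,2)
    R=np.array(k["R"]);C=-R.T@np.array(k["t"]).ravel();z=np.broadcast_to(z,len(u))
    d=np.c_[u,np.ones(len(u))]@R
    return C+d*((z-C[2])/d[:,2])[:,None]
E
python3 - <<'E'
from h import *
for c in("top","side"):
    k=calibration(c);R=np.array(k["R"]);print(c,-R.T@np.array(k["t"]).ravel(),R[2])
print(np.round(calibration("wrist")["T_tool_cam"],3))
print(np.round(Ro.from_quat(get_state()["tcp_rot"]).as_matrix(),3))
E
```

```text
top [ 0.34382705 -0.23765033  0.93773226] [ 0.22741717  0.01741956 -0.97364161]
side [0.53143256 0.63782482 0.52649307] [ 0.00120568 -0.8980876  -0.43981498]
[[ 0.001 -0.326  0.945 -0.174]
 [ 0.    -0.945 -0.326  0.085]
 [ 1.     0.001 -0.001  0.   ]
 [ 0.     0.     0.     1.   ]]
[[ 0.    -0.928  0.374]
 [ 0.     0.374  0.928]
 [-1.     0.     0.   ]]
```

The pictures show the frame running along x. The wing screw is at about (228,255) in the top view and the plate at about (232,205). The mat with the graver and loupe is on the right, and the lamp is to the right and beyond. I'll rise above the torch stand, then cross to the frame while turning the tool.

Request:
servo_tool --deltas '[[[0,0,0.2,0],[0,0,0.4,0],[0,0,0.6,0],[0,0,0.8,0],[0,0,1,0]]]'

```text
time: 1.4
eef_pos: [0.252, 0.6261, 0.3]
tcp_rot: [-0.396, 0.586, 0.396, 0.586]
contact_force: [0.2, -0.2, 0.2]
opening: 1.001
```

Request:
servo_tool --deltas '[[[0.1,-0.2,0.1,-0.09],[0.2,-0.4,0.2,-0.18],[0.3,-0.6,0.3,-0.27],[0.4,-0.8,0.4,-0.36],[0.5,-1,0.5,-0.45]]]'

```text
time: 1.9
eef_pos: [0.3023, 0.5253, 0.3496]
tcp_rot: [-0.166, 0.687, 0.167, 0.687]
contact_force: [-0.4, 0.2, -0.5]
opening: 0.999
```

Request:
servo_tool --deltas '[[[0.1,-0.2,0,-0.09],[0.2,-0.4,0,-0.18],[0.3,-0.6,0,-0.27],[0.4,-0.8,0,-0.36],[0.5,-1,0,-0.45]]]'

```text
time: 2.4
eef_pos: [0.3524, 0.4253, 0.3493]
tcp_rot: [0.082, 0.702, -0.082, 0.702]
contact_force: [-0.4, -0.4, 0.4]
opening: 1.002
```

Request:
servo_tool --deltas '[[[0.1,-0.2,0,-0.09],[0.2,-0.4,0,-0.18],[0.3,-0.6,0,-0.27],[0.4,-0.8,0,-0.36],[0.5,-1,0,-0.45]]]'

```text
time: 2.9
eef_pos: [0.4023, 0.3253, 0.3493]
tcp_rot: [0.32, 0.631, -0.32, 0.631]
contact_force: [-0.2, 0.9, -0.2]
opening: 1.002
```

Request:
servo_tool --deltas '[[[0.1,-0.2,0,-0.08],[0.2,-0.4,0,-0.16],[0.3,-0.6,0,-0.24],[0.4,-0.8,0,-0.32],[0.5,-1,0,-0.4]]]'

```text
time: 3.4
eef_pos: [0.4524, 0.2253, 0.3493]
tcp_rot: [0.499, 0.501, -0.499, 0.501]
contact_force: [0.3, -0.4, -0.2]
opening: 0.999
```

Request:
servo_tool --deltas '[[[0,-0.2,0,0],[0,-0.4,0,0],[0,-0.6,0,0],[0,-0.8,0,0],[0,-1,0,0]]]'

```text
time: 3.9
eef_pos: [0.4519, 0.1254, 0.3493]
tcp_rot: [0.498, 0.502, -0.497, 0.503]
contact_force: [0.5, -0.6, 0.4]
opening: 0.998
```

Request:
servo_tool --deltas '[[[0,-0.2,0,0],[0,-0.4,0,0],[0,-0.6,0,0],[0,-0.8,0,0],[0,-1,0,0]]]'

```text
time: 4.4
eef_pos: [0.452, 0.0253, 0.3493]
tcp_rot: [0.498, 0.502, -0.497, 0.503]
contact_force: [0.4, -0.3, -0.0]
opening: 0.998
```

Request:
servo_tool --deltas '[[[0,-0.3,-0.1,0],[0,-0.6,-0.2,0],[0,-0.8,-0.3,0],[0,-0.8,-0.4,0],[0,-0.8,-0.5,0]]]'

```text
time: 4.9
eef_pos: [0.452, -0.0538, 0.2986]
tcp_rot: [0.498, 0.502, -0.498, 0.502]
contact_force: [-0.6, 0.2, -0.6]
opening: 0.999
```

Run:
```python
from h import *
s=get_state()
for k in("time","eef_pos","tcp_rot","contact_force","opening","qpos"):print(k,np.round(s[k],4).tolist())
R=Ro.from_quat(s["tcp_rot"]).as_matrix();print(np.round(R,3).tolist(), np.degrees(np.arctan2(R[1,2],R[0,2])))
im=read_camera("wrist");cv2.imwrite("pics/w1.png",im)
for q in("wing_screw","wing_grip","panel"):print(q,[(np.round(d["at"],3).tolist(),round(d["p"],2)) for d in recognise("wrist",q)[:2]])
t=read_camera("top")
cv2.imwrite("pics/t1.png",cv2.resize(t[120:290,180:290],None,fx=5,fy=5,interpolation=cv2.INTER_CUBIC)[:600,:])
```

```text
time 4.9
eef_pos [0.452, -0.0538, 0.2986]
tcp_rot [0.498, 0.5023, -0.4976, 0.5022]
contact_force [-0.6287, 0.1887, -0.5861]
opening 0.9993
qpos [-0.3423, -0.2803, 1.9656, 0.0005, 1.4562, 1.2195]
[[0.0, 1.0, 0.009], [0.0, 0.009, -1.0], [-1.0, 0.0, -0.0]] -89.49275194887286
wing_screw [([0.468, -0.142, 0.16], 0.83)]
wing_grip [([0.462, -0.143, 0.166], 0.64)]
panel [([0.559, -0.14, 0.093], 0.61)]
```

View pics/w1.png

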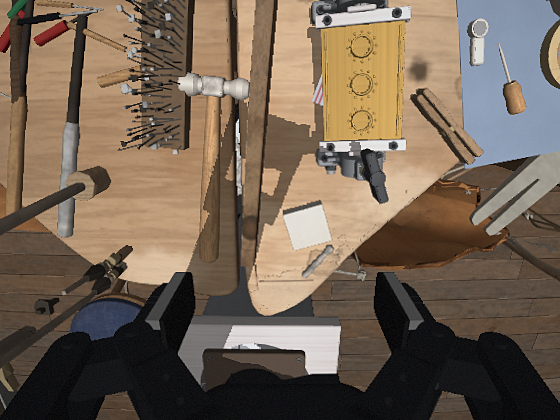

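The wrist view shows the wing blade at about (375,178), slightly skewed, and the panel almost parallel to x. I'll zoom in for the blade's ends.

Run:
```python
import cv2
a=cv2.imread("pics/w1.png")[130:220,310:420]
cv2.imwrite("pics/w1c.png",cv2.resize(a,None,fx=6,fy=6,interpolation=cv2.INTER_CUBIC))
```

```text
(no output)
```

View pics/w1c.png

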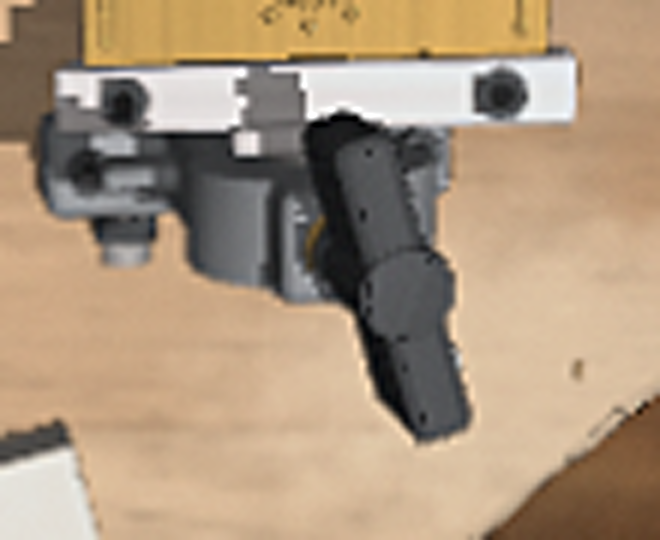

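```bash
cat >> h.py <<'E'
def wat(px,z,s):
    k=calibration("wrist");K=np.array(k["intrinsics"]);T=np.eye(4);T[:3,:3]=Ro.from_quat(s["tcp_rot"]).as_matrix();T[:3,3]=s["eef_pos"]
    T=T@np.array(k["T_tool_cam"]);u=cv2.undistortPoints(np.array(px,float).reshape(-1,1,2),K,np.array(k["dist"])).reshape(-1,2)
    d=np.c_[u,np.ones(len(u))]@T[:3,:3].T;C=T[:3,3]
    return C+d*((np.broadcast_to(z,len(u))-C[2])/d[:,2])[:,None]
E
python3 - <<'E'
from h import *
s=get_state()
o=np.array([310,130])
P=wat(np.array([[363,140],[443,430],[407,297]])/6+o,0.16,s);print(P.round(4))
d=P[0]-P[1];print(np.linalg.norm(d),np.degrees(np.arctan2(d[1],d[0])))
P=wat([[322,24],[323,140],[405,22],[402,140]],[.08,.08,.097,.097],s);print(P.round(4))
# near clamp bar ends
print(wat(np.array([[55,75],[575,50]])/6+o,[.085,.105],s).round(4))
E
```

```text
[[ 0.4869 -0.1377  0.16  ]
 [ 0.4373 -0.1565  0.16  ]
 [ 0.4607 -0.1477  0.16  ]]
0.053116690458343475 20.691265978447163
[[ 0.6175 -0.0932  0.08  ]
 [ 0.4897 -0.1     0.08  ]
 [ 0.6187 -0.1801  0.097 ]
 [ 0.4935 -0.1908  0.097 ]]
[[ 0.4873 -0.0949  0.085 ]
 [ 0.4963 -0.1921  0.105 ]]
```

Request:
servo_tool --deltas '[[[0.02,-0.25,0,0.05],[0.04,-0.5,-0.1,0.1],[0.06,-0.75,-0.3,0.15],[0.1,-0.93,-0.5,0.2],[0.1,-0.93,-0.7,0.22]]]'

```text
time: 5.65
eef_pos: [0.463, -0.1485, 0.2294]
tcp_rot: [0.403, 0.58, -0.404, 0.582]
contact_force: [-0.3, 0.3, -0.4]
opening: 0.999
```

Run:
```python
from h import *
s=get_state()
for k in("time","eef_pos","contact_force"):print(k,np.round(s[k],4).tolist())
im=read_camera("wrist");cv2.imwrite("pics/w2.png",im)
for q in("wing_screw","wing_grip"):print(q,[(np.round(d["at"],3).tolist(),round(d["p"],2)) for d in recognise("wrist",q)[:2]])
```

```text
time 5.65
eef_pos [0.463, -0.1485, 0.2294]
contact_force [-0.2504, 0.3014, -0.3503]
wing_screw [([0.468, -0.142, 0.16], 0.71)]
wing_grip [([0.466, -0.146, 0.169], 0.91)]
```

View pics/w2.png

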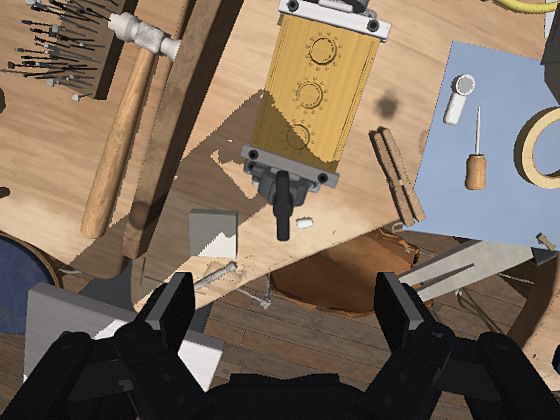

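The blade stands upright in the picture at column ~284 and the fingers' midline is also ~284, so they are aligned. I'll compute the hub position and go down.

Run:
```python
from h import *
s=get_state()
print(wat([[283,171],[283.5,241],[283.5,206]],.16,s).round(4))
a=cv2.imread("pics/w2.png")[160:250,240:330]
g=a.sum(2)
for r in range(8,85,8):
    c=np.where(g[r]<150)[0]; print(160+r,(c.min()+240,c.max()+240) if len(c) else None,end=' ')
```

```text
[[ 0.4905 -0.1343  0.16  ]
 [ 0.4352 -0.1551  0.16  ]
 [ 0.464  -0.1445  0.16  ]]
168 (np.int64(249), np.int64(251)) 176 (np.int64(253), np.int64(326)) 184 (np.int64(276), np.int64(314)) 192 (np.int64(276), np.int64(289)) 200 (np.int64(272), np.int64(293)) 208 (np.int64(273), np.int64(292)) 216 (np.int64(276), np.int64(289)) 224 (np.int64(277), np.int64(288)) 232 (np.int64(277), np.int64(288)) 240 (np.int64(280), np.int64(285))
```

Request:
servo_tool --deltas '[[[0,0,-0.2,0],[0,0,-0.4,0],[0,0,-0.6,0],[0,0,-0.8,0],[0,0,-0.9,0]]]'

```text
time: 6.3
eef_pos: [0.4625, -0.1463, 0.1393]
tcp_rot: [0.404, 0.581, -0.403, 0.581]
contact_force: [0.3, -0.1, -0.7]
opening: 1.003
```

Request:
servo_tool --deltas '[[[0,0.01,-0.06,0],[0,0.01,-0.06,0],[0,0.01,-0.06,0],[0,0.01,-0.06,0],[0,0.01,-0.06,0]]]' --claw -1 --force 80

```text
time: 6.8
eef_pos: [0.4626, -0.1462, 0.134]
tcp_rot: [0.404, 0.58, -0.404, 0.581]
contact_force: [0.7, 0.3, -0.3]
opening: 0.146
```

Request:
servo_tool --deltas '[[[0,0,0,0],[0,0,0,0],[0,0,0,0],[0,0,0,0],[0,0,0,0]]]'

```text
time: 7.3
eef_pos: [0.4621, -0.1458, 0.1331]
tcp_rot: [0.404, 0.581, -0.404, 0.58]
contact_force: [0.7, -0.0, -0.8]
opening: 0.004
```

```bash
cat > st.py <<'E'
from h import *
s=get_state()
R=Ro.from_quat(s["tcp_rot"]).as_matrix()
print("t",s["time"],"p",np.round(s["eef_pos"],4),"yaw",np.degrees(np.arctan2(R[1,2],R[0,2])).round(2),"f",np.round(s["contact_force"],1),"m",np.round(s["wrist_torque"],3),"o",round(s["opening"],3),"q6",round(s["qpos"][5],2))
E
python3 st.py
```

```text
t 7.3 p [ 0.4621 -0.1458  0.1331] yaw -69.63 f [ 0.7 -0.  -0.8] m [-0.039  0.066 -0.008] o 0.004 q6 0.7
```

The jaws shut completely with no force, so they missed the blade. I'll look again.

Run:
```python
from h import *
im=read_camera("wrist");t=read_camera("side")
b=cv2.resize(t[190:310,190:350],(560,420),interpolation=cv2.INTER_CUBIC)
cv2.imwrite("pics/w3.png",cv2.resize(np.hstack([im,b]),(800,300)))
```

```text
(no output)
```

View pics/w3.png

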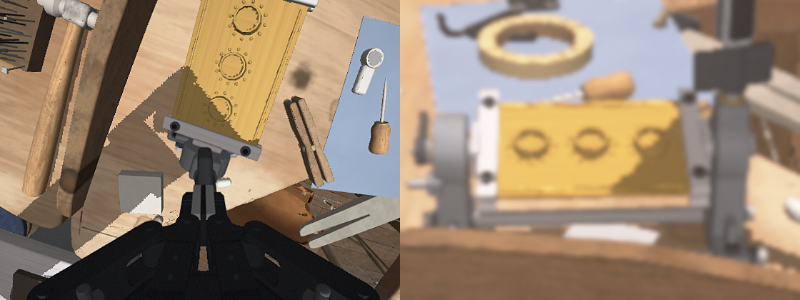

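Run:
```python
from h import *
im=read_camera("wrist");t=read_camera("side")
a=cv2.resize(im[190:330,230:350],(480,560),interpolation=cv2.INTER_CUBIC)
b=cv2.resize(t[190:290,290:350],(310,560),interpolation=cv2.INTER_CUBIC)
cv2.imwrite("pics/w4.png",np.hstack([a,b]))
print(proj("side",[[.4621,-.1458,.133],[.4621,-.1458,.16],[.4621,-.1458,.123]]))
```

```text
[[322.4182208  223.59488793]
 [323.24221243 208.72377905]
 [322.11728249 229.00086127]]
```

View pics/w4.png

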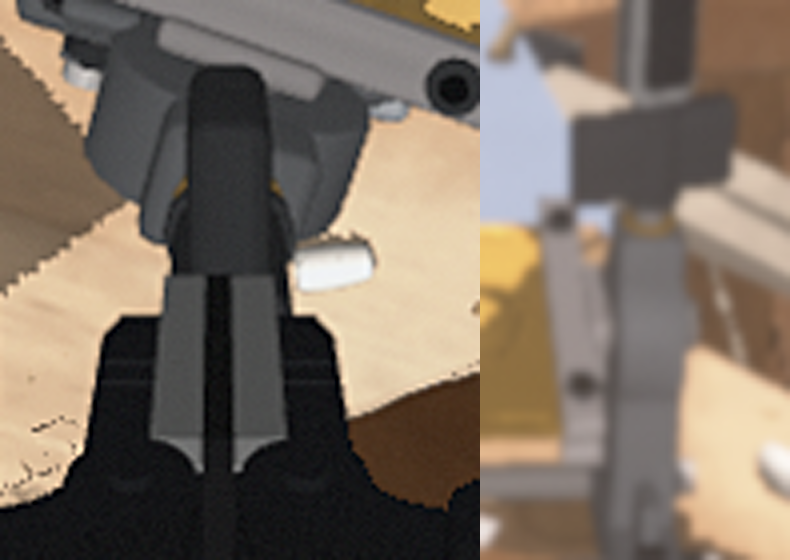

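The picture shows the fingers ending right at the blade's top, while the reported TCP is 27 mm below it. I'll check that against the projections.

```bash
python3 - <<'E'
from h import *
s=get_state()
k=calibration("wrist");print(np.array(k["intrinsics"]).round(1).tolist())
T=np.linalg.inv(np.array(k["T_tool_cam"]))
def pt(P):
    P=np.array(P,float);r=cv2.Rodrigues(T[:3,:3])[0]
    return cv2.projectPoints(P,r,T[:3,3],np.array(k["intrinsics"]),np.array(k["dist"]))[0].reshape(-1,2)
c=lambda p:((p-np.array([230,190]))*4).round().tolist()
print("tool x=0,-.02,-.04 :",c(pt([[0,0,0],[-.02,0,0],[-.04,0,0]])))
print("tip front face y=.011, z+-.0145",c(pt([[0,.011,.0145],[0,.011,-.0145],[-.013,.011,0],[-.026,.011,0]])))
# blade far end at reported tool pose: top centre line at height .16,.15
R=Ro.from_quat(s["tcp_rot"]).as_matrix();p=np.array(s["eef_pos"])
u=R[:,1]
for z in(.16,.132,.123):
    ctr=np.array([p[0],p[1],z]);Q=[ctr+a*u for a in(.028,.011,0,-.028)]
    print(z,c(pt([(R.T@(q-p)) for q in Q])))
print("top view tip",proj("top",[p,p+[0,0,.027]]).round(1).tolist())
E
python3 st.py
```

```text
[[320.0, 0.0, 284.1], [0.0, 320.0, 209.1], [0.0, 0.0, 1.0]]
tool x=0,-.02,-.04 : [[218.0, 227.0], [219.0, 291.0], [219.0, 372.0]]
tip front face y=.011, z+-.0145 [[317.0, 159.0], [120.0, 159.0], [219.0, 196.0], [219.0, 238.0]]
0.16 [[219.0, 116.0], [219.0, 241.0], [219.0, 317.0], [219.0, 495.0]]
0.132 [[219.0, 46.0], [218.0, 156.0], [218.0, 224.0], [218.0, 384.0]]
0.123 [[218.0, 28.0], [218.0, 134.0], [218.0, 199.0], [218.0, 354.0]]
top view tip [[226.7, 253.6], [224.9, 250.7]]
t 7.5 p [ 0.4621 -0.1458  0.1331] yaw -69.63 f [-0.6 -1.1  0.6] m [0.034 0.043 0.003] o 0.004 q6 0.7
```

Both views put the real fingertips about 27 mm above the reported TCP, on top of the blade. I'll reopen and go lower in small steps, watching the force.

Request:
servo_tool --deltas '[[[0,0,0,0],[0,0,0,0],[0,0,0,0],[0,0,0,0],[0,0,0,0]]]' --claw 0

```text
time: 8.0
eef_pos: [0.4621, -0.1458, 0.1331]
tcp_rot: [0.404, 0.581, -0.404, 0.581]
contact_force: [0.1, -0.3, -0.6]
opening: 0.502
```

Request:
servo_tool --deltas '[[[0,0,-0.03,0],[0,0,-0.06,0],[0,0,-0.08,0],[0,0,-0.1,0],[0,0,-0.1,0]]]'

```text
time: 8.5
eef_pos: [0.4618, -0.1457, 0.1226]
tcp_rot: [0.404, 0.581, -0.404, 0.58]
contact_force: [-0.5, -0.1, 0.3]
opening: 0.498
```

```bash
python3 st.py
python3 - <<'E'
from h import *
im=read_camera("wrist");t=read_camera("side")
a=cv2.resize(im[190:330,200:370],(544,448),interpolation=cv2.INTER_CUBIC)
b=cv2.resize(t[190:290,290:345],(247,448),interpolation=cv2.INTER_CUBIC)
cv2.imwrite("pics/w5.png",np.hstack([a,b]))
E
```

```text
t 8.5 p [ 0.4618 -0.1457  0.1226] yaw -69.63 f [-0.5 -0.1  0.3] m [-0.057 -0.018  0.006] o 0.498 q6 0.7
```

View pics/w5.png

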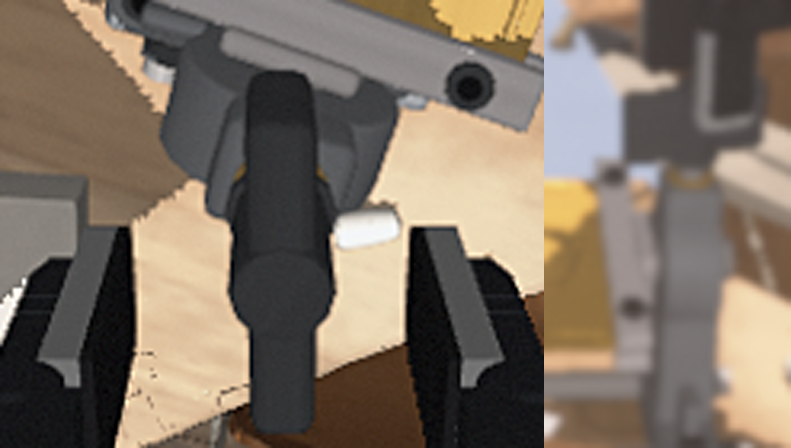

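The fingers now straddle the blade but only overlap its top by a few millimetres. I'll go 16 mm lower, then close.

Request:
servo_tool --deltas '[[[0,0,-0.04,0],[0,0,-0.08,0],[0,0,-0.12,0],[0,0,-0.16,0],[0,0,-0.16,0]]]'

```text
time: 9.1
eef_pos: [0.4615, -0.1456, 0.1062]
tcp_rot: [0.404, 0.581, -0.404, 0.58]
contact_force: [-0.0, 0.1, 0.4]
opening: 0.5
```

Request:
servo_tool --deltas '[[[0,0,0,0],[0,0,0,0],[0,0,0,0],[0,0,0,0],[0,0,0,0]]]' --claw -1

```text
time: 9.6
eef_pos: [0.4627, -0.1471, 0.1077]
tcp_rot: [0.403, 0.58, -0.404, 0.582]
contact_force: [1.2, -5.5, -1.0]
opening: 0.111
```

```bash
python3 st.py
```

```text
t 9.6 p [ 0.4627 -0.1471  0.1077] yaw -69.61 f [ 1.2 -5.5 -1. ] m [-0.689 -0.149  0.107] o 0.111 q6 0.7
```

Request:
servo_tool --deltas '[[[0,-0.01,0,0.08],[0,-0.01,0,0.16],[0,-0.01,0.005,0.24],[0,-0.01,0.01,0.32],[0,-0.01,0.01,0.4]]]'

```text
time: 10.1
eef_pos: [0.4621, -0.1465, 0.1088]
tcp_rot: [0.204, 0.677, -0.203, 0.677]
contact_force: [-0.4, 0.2, 4.6]
opening: 0.107
```

Request:
servo_tool --deltas '[[[0,0,0,0.08],[0,0,0,0.16],[0,0,0.005,0.24],[0,0,0.01,0.32],[0,0,0.015,0.4]]]'

```text
time: 10.6
eef_pos: [0.4613, -0.1464, 0.1101]
tcp_rot: [-0.016, 0.708, 0.017, 0.706]
contact_force: [-1.8, -1.0, 2.5]
opening: 0.109
```

```bash
python3 st.py
```

```text
t 10.6 p [ 0.4613 -0.1464  0.1101] yaw 2.63 f [-1.8 -1.   2.5] m [-0.161  0.586 -0.146] o 0.109 q6 -0.56
```

Screw turned 1.26 rad anticlockwise and slack. I'll release, rise, and go over the panel's left half with the jaws shut.

Request:
servo_tool --deltas '[[[0,0,0,0],[0,0,0,0],[0,0,0,0],[0,0,0.1,0],[0,0,0.3,0]]]' --claw -0.2

```text
time: 11.1
eef_pos: [0.4609, -0.1461, 0.1387]
tcp_rot: [-0.013, 0.708, 0.015, 0.706]
contact_force: [0.5, 0.6, -0.7]
opening: 0.401
```

Request:
servo_tool --deltas '[[[0,0,0.3,0],[0.2,0,0.3,0],[0.5,0.2,0.3,0],[0.8,0.36,0.3,0],[0.9,0.36,0.3,0.02]]]'

```text
time: 11.6
eef_pos: [0.5543, -0.1094, 0.1707]
tcp_rot: [-0.027, 0.706, 0.027, 0.707]
contact_force: [0.5, -0.4, -0.0]
opening: 0.402
```

```bash
python3 st.py
python3 - <<'E'
from h import *
im=read_camera("top")
print("board",atz("top",[[189,200],[172,200],[196,130],[165,290]],.09).round(3).tolist())
for q in ("wing_grip","panel","low_edge"):print(q,[(np.round(d["at"],3).tolist(),round(d["p"],2)) for d in recognise("top",q)[:2]])
t=read_camera("side")
a=cv2.resize(im[110:290,140:300],(400,450),interpolation=cv2.INTER_CUBIC)
b=cv2.resize(t[150:310,190:350],(400,450),interpolation=cv2.INTER_CUBIC)
cv2.imwrite("pics/w6.png",np.hstack([a,b]))
E
```

```text
t 11.6 p [ 0.5543 -0.1094  0.1707] yaw 4.33 f [ 0.5 -0.4 -0. ] m [-0.021 -0.032 -0.018] o 0.402 q6 -0.45
board [[0.55, -0.07, 0.09], [0.547, -0.043, 0.09], [0.671, -0.066, 0.09], [0.402, -0.05, 0.09]]
wing_grip [([0.46, -0.151, 0.161], 0.82)]
panel []
low_edge [([0.553, -0.145, 0.094], 0.8)]
```

View pics/w6.png

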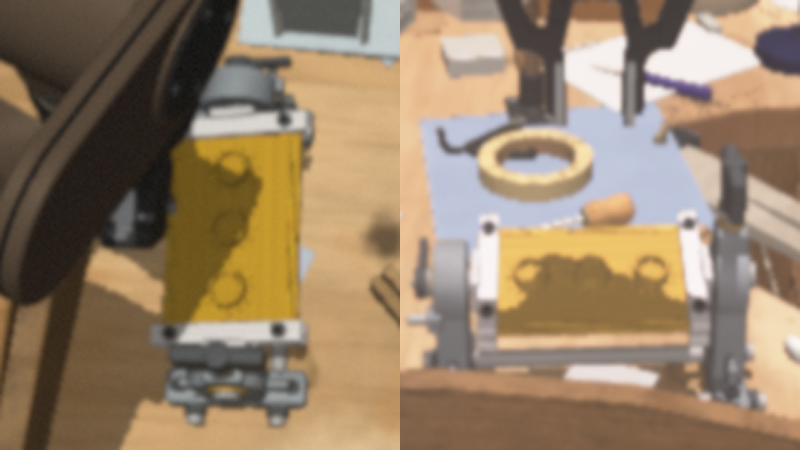

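The top view shows the blade now lying across the post and the panel's left half under the tool. Board clearance is about 28 mm. Now I'll push the left half down.

Request:
servo_tool --deltas '[[[0,0,-0.1,0],[0,0.01,-0.3,0],[0,0.02,-0.5,0],[0,0.03,-0.7,0],[0,0.03,-0.8,0]]]' --claw -1

```text
time: 12.35
eef_pos: [0.5498, -0.1076, 0.0869]
tcp_rot: [-0.025, 0.708, 0.026, 0.705]
contact_force: [-0.9, -0.5, 0.6]
opening: 0.005
```

Request:
servo_tool --deltas '[[[0,0,-0.1,0],[0,0,-0.2,0],[0,0,-0.3,0],[0,0,-0.4,0],[0,0,-0.45,0]]]'

```text
time: 12.85
eef_pos: [0.5525, -0.1082, 0.0444]
tcp_rot: [-0.026, 0.706, 0.026, 0.707]
contact_force: [-0.2, -0.5, 2.4]
opening: 0.003
```

```bash
python3 st.py
python3 - <<'E'
from h import *
t=read_camera("side");cv2.imwrite("pics/s7.png",cv2.resize(t[130:310,170:370],(600,540),interpolation=cv2.INTER_CUBIC))
E
```

```text
t 12.85 p [ 0.5525 -0.1082  0.0444] yaw 4.17 f [-0.2 -0.5  2.4] m [-0.077  0.072  0.052] o 0.003 q6 -0.45
```

View pics/s7.png

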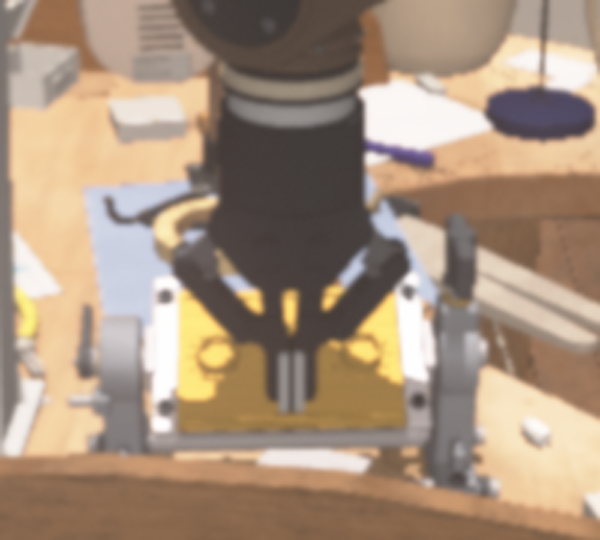

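The side view shows the shut fingers pressing on the left half near (290,400) with 2.4 N, and the panel tilting with it. I'll go further down.

Request:
servo_tool --deltas '[[[0,0,-0.04,0],[0,0,-0.08,0],[0,0,-0.12,0],[0,0,-0.16,0],[0,0,-0.2,0]]]'

```text
time: 13.4
eef_pos: [0.552, -0.1077, 0.0242]
tcp_rot: [-0.026, 0.707, 0.026, 0.707]
contact_force: [-0.8, 0.9, 1.5]
opening: 0.006
```

```bash
python3 st.py
cat > ang.py <<'E'
# panel tilt: fit jaw silhouette - near jaw white bar seen in side view
from h import *
import sys
ctr=np.array([.5542,-.1397,.088]);a=np.radians(4.5);X=np.array([np.cos(a),np.sin(a),0]);Y=np.array([-np.sin(a),np.cos(a),0])
def pp(c,th,pts):  # th: left edge going down
    y=np.cos(th)*Y-np.sin(th)*np.array([0,0,1.]);z=np.cross(X,y)
    return proj(c,[ctr+p[0]*X+p[1]*y+p[2]*z for p in pts])
if __name__=="__main__":
    im=read_camera("side");cv2.imwrite("pics/ang.png",im)
    for d in (20,35,50,65,90,120,150,180):
        t=np.radians(d);print(d,pp("side",t,[(-.069,.05,.009),(-.069,-.05,.009),(.069,.05,.009),(.069,-.05,.009)]).round(0).tolist())
    k=im.astype(int);m=((k.min(2)>140)&(k.max(2)-k.min(2)<40)).astype(np.uint8)
    m[:, :200]=0;m[:200]=0;m[320:]=0;m[:,340:]=0
    n,l,st,ce=cv2.connectedComponentsWithStats(m)
    print([st[i].tolist() for i in range(1,n) if st[i,4]>30])
    hsv=cv2.cvtColor(im,cv2.COLOR_BGR2HSV);b=((hsv[...,0]>17)&(hsv[...,0]<30)&(hsv[...,1]>170)).astype(np.uint8)
    b=cv2.morphologyEx(b,cv2.MORPH_OPEN,np.ones((3,3)));n,l,st,ce=cv2.connectedComponentsWithStats(b);print("brass",[st[i].tolist() for i in range(1,n) if st[i,4]>60])
E
python3 ang.py
```

```text
t 13.4 p [ 0.552  -0.1077  0.0242] yaw 4.17 f [-0.8  0.9  1.5] m [ 0.079  0.014 -0.029] o 0.006 q6 -0.45
20 [[311.0, 267.0], [305.0, 222.0], [224.0, 270.0], [225.0, 224.0]]
35 [[310.0, 273.0], [306.0, 219.0], [225.0, 275.0], [225.0, 220.0]]
50 [[309.0, 276.0], [306.0, 217.0], [225.0, 279.0], [224.0, 219.0]]
65 [[308.0, 278.0], [307.0, 218.0], [225.0, 280.0], [224.0, 219.0]]
90 [[307.0, 276.0], [309.0, 223.0], [226.0, 278.0], [224.0, 225.0]]
120 [[305.0, 267.0], [311.0, 236.0], [226.0, 268.0], [223.0, 238.0]]
150 [[304.0, 253.0], [311.0, 253.0], [226.0, 255.0], [224.0, 255.0]]
180 [[304.0, 238.0], [311.0, 268.0], [226.0, 240.0], [224.0, 270.0]]
[[200, 200, 36, 81, 1498], [292, 200, 26, 68, 881], [231, 207, 12, 5, 52], [326, 213, 14, 22, 193], [324, 240, 9, 16, 87], [304, 271, 8, 7, 46], [249, 277, 45, 11, 235]]
brass []
```

Run:
```python
from h import *
for z in(.24,.3,.36):print(z,atz("top",[[308,100],[320,152],[420,150]],z).round(3).tolist())
for p in ([.55,-.25,.26],[.6,-.25,.26],[.6,-.25,.34],[.65,-.25,.34]):print(p,proj("side",[p]).round(0),proj("top",[p]).round(0))
```

```text
0.24 [[0.671, -0.246, 0.24], [0.595, -0.268, 0.24], [0.612, -0.405, 0.24]]
0.3 [[0.643, -0.246, 0.3], [0.574, -0.266, 0.3], [0.589, -0.391, 0.3]]
0.36 [[0.614, -0.245, 0.36], [0.552, -0.263, 0.36], [0.566, -0.377, 0.36]]
[0.55, -0.25, 0.26] [[271. 129.]] [[305. 179.]]
[0.6, -0.25, 0.26] [[242. 129.]] [[307. 142.]]
[0.6, -0.25, 0.34] [[241.  82.]] [[311. 119.]]
[0.65, -0.25, 0.34] [[211.  82.]] [[314.  81.]]
```

Request:
servo_tool --deltas '[[[0,0,0.4,0],[0,0,0.8,0],[0,0,1,0],[-0.1,0,1,0],[-0.2,0,1,0]]]'

```text
time: 13.95
eef_pos: [0.5307, -0.1076, 0.1236]
tcp_rot: [-0.026, 0.707, 0.026, 0.706]
contact_force: [-0.8, 0.6, 0.3]
opening: -0.0
```

Request:
servo_tool --deltas '[[[-0.03,-0.1,0.15,0],[-0.05,-0.35,0.15,0],[-0.05,-0.6,0.15,0],[-0.05,-0.85,0.15,0],[-0.05,-0.9,0.15,0]]]'

```text
time: 14.45
eef_pos: [0.5261, -0.2003, 0.1389]
tcp_rot: [-0.025, 0.707, 0.025, 0.706]
contact_force: [0.0, -0.2, -0.1]
opening: 0.001
```

```bash
python3 st.py; python3 ang.py | tail -2
python3 - <<'E'
from h import *
im=read_camera("top");t=read_camera("side")
a=cv2.resize(im[120:280,180:330],(422,450),interpolation=cv2.INTER_CUBIC)
b=cv2.resize(t[150:300,200:325],(375,450),interpolation=cv2.INTER_CUBIC)
cv2.imwrite("pics/w8.png",np.hstack([a,b]))
E
```

```text
t 14.45 p [ 0.5261 -0.2003  0.1389] yaw 4.0 f [ 0.  -0.2 -0.1] m [ 0.033 -0.026 -0.021] o 0.001 q6 -0.61
[[200, 200, 118, 81, 3000], [231, 205, 27, 7, 135], [328, 213, 12, 21, 132], [305, 272, 7, 6, 40], [256, 279, 37, 9, 221]]
brass []
```

View pics/w8.png

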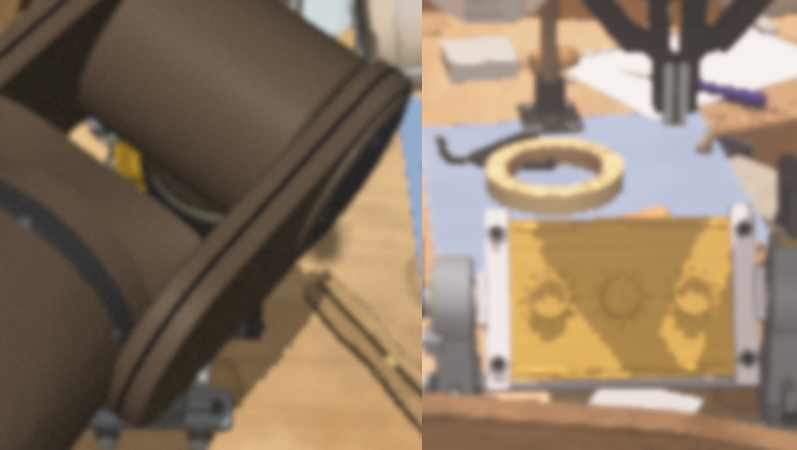

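The side view shows the panel at about 60–65° with its face almost square to the camera (jaw rows 219–279). The fingers are behind it on the right, tip at about row 192, column 284.

Run:
```python
from h import *
print(proj("side",[[.526,-.19,z] for z in(.139,.15,.16,.17,.18)]).round(1).tolist())
```

```text
[[283.7, 208.2], [283.8, 202.4], [283.9, 197.0], [284.0, 191.6], [284.1, 186.1]]
```

Request:
servo_tool --deltas '[[[0,0,-0.15,0],[0,0,-0.3,0],[0,0,-0.45,0],[0,0,-0.55,0],[0,0,-0.6,0]]]'

```text
time: 15.1
eef_pos: [0.526, -0.1969, 0.0773]
tcp_rot: [-0.025, 0.708, 0.027, 0.706]
contact_force: [1.2, 0.5, -0.0]
opening: 0.002
```

Request:
servo_tool --deltas '[[[0,0.08,0,0],[0,0.16,0,0],[0,0.24,0,0],[0,0.32,0,0],[0,0.4,0,0]]]'

```text
time: 15.6
eef_pos: [0.5277, -0.1574, 0.0806]
tcp_rot: [-0.026, 0.706, 0.025, 0.707]
contact_force: [-0.4, -0.1, 0.9]
opening: -0.002
```

Request:
servo_tool --deltas '[[[0,0.07,0,0],[0,0.14,0,0],[0,0.21,0,0],[0,0.28,0,0],[0,0.35,0,0]]]'

```text
time: 16.1
eef_pos: [0.527, -0.122, 0.0795]
tcp_rot: [-0.025, 0.707, 0.026, 0.707]
contact_force: [-0.2, -1.2, 0.3]
opening: 0.001
```

Request:
servo_tool --deltas '[[[0,0.04,-0.03,0],[0,0.08,-0.06,0],[0,0.1,-0.09,0],[0,0.12,-0.12,0],[0,0.12,-0.15,0]]]'

```text
time: 16.6
eef_pos: [0.5269, -0.1104, 0.0642]
tcp_rot: [-0.025, 0.707, 0.026, 0.707]
contact_force: [0.3, -0.6, -0.1]
opening: -0.004
```

```bash
python3 st.py
```

```text
t 16.6 p [ 0.5269 -0.1104  0.0642] yaw 4.16 f [ 0.3 -0.6 -0.1] m [0.03  0.053 0.056] o -0.004 q6 -0.47
```

Request:
servo_tool --deltas '[[[0,0,-0.02,0],[0,0,-0.035,0],[0,0,-0.05,0],[0,0,-0.05,0],[0,0,-0.05,0]]]'

```text
time: 17.1
eef_pos: [0.527, -0.1109, 0.0595]
tcp_rot: [-0.026, 0.707, 0.026, 0.707]
contact_force: [0.3, 0.2, -0.4]
opening: -0.002
```

```bash
python3 st.py;  python3 - <<'E'
from h import *
t=read_camera("side")
cv2.imwrite("pics/w9.png",cv2.resize(t[180:310,200:340],(646,600),interpolation=cv2.INTER_CUBIC))
E
```

```text
t 17.1 p [ 0.527  -0.1109  0.0595] yaw 4.16 f [ 0.3  0.2 -0.4] m [-0.018  0.002  0.018] o -0.002 q6 -0.47
```

View pics/w9.png

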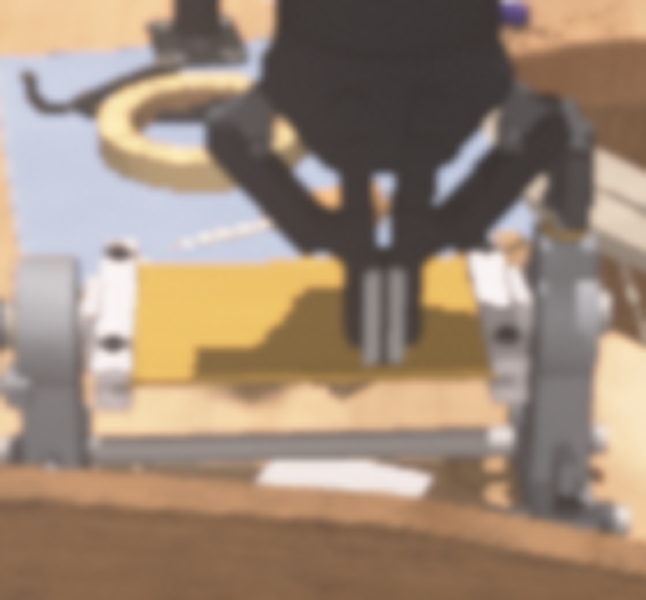

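The panel is plain side up and nearly level. I'll press on to find the firm stop.

Request:
servo_tool --deltas '[[[0,0,-0.01,0],[0,0,-0.02,0],[0,0,-0.03,0],[0,0,-0.04,0],[0,0,-0.04,0]]]'

```text
time: 17.65
eef_pos: [0.5273, -0.1109, 0.0578]
tcp_rot: [-0.026, 0.707, 0.026, 0.706]
contact_force: [-4.7, 1.9, 10.7]
opening: -0.001
```

```bash
python3 st.py
```

```text
t 17.65 p [ 0.5273 -0.1109  0.0578] yaw 4.19 f [-4.7  1.9 10.7] m [0.313 0.859 0.062] o -0.001 q6 -0.47
```

Request:
servo_tool --deltas '[[[0,0,0,0],[0,0,0.2,0],[0,0,0.5,0],[0,0,0.8,0],[0,0,1,0]]]'

```text
time: 18.15
eef_pos: [0.5279, -0.1112, 0.1579]
tcp_rot: [-0.026, 0.706, 0.025, 0.708]
contact_force: [0.2, 0.6, -0.4]
opening: 0.003
```

Request:
servo_tool --deltas '[[[0,0,0.2,0],[-0.2,-0.1,0.2,0],[-0.4,-0.2,0.2,0],[-0.6,-0.3,0.2,0],[-0.65,-0.35,0.2,-0.02]]]' --claw -0.2

```text
time: 18.65
eef_pos: [0.4607, -0.1462, 0.1753]
tcp_rot: [-0.014, 0.707, 0.014, 0.707]
contact_force: [0.1, -0.1, 0.3]
opening: 0.397
```

```bash
python3 st.py
python3 - <<'E'
from ang import *
im=read_camera("side");cv2.imwrite("pics/a2.png",im)
h=cv2.cvtColor(im,cv2.COLOR_BGR2HSV)
for u in(240,255,285):
    print(u,[(r,im[r,u].tolist()) for r in list(range(232,242))+list(range(258,270))])
for d in(165,170,175,178,180):
    print(d,pp("side",np.radians(d),[(x,y,z) for x,y,z in((.04,.045,-.002),(0,.045,-.002),(0,-.045,-.002),(0,-.045,.002))]).round(1).tolist())
w=read_camera("wrist");cv2.imwrite("pics/w10.png",w)
g=w.sum(2);print([(r,(np.where(g[r,200:370]<150)[0]+200)[[0,-1]].tolist()) for r in range(150,260,8) if (g[r,200:370]<150).any()])
print(recognise("wrist","wing_grip")[:1])
E
```

```text
t 18.65 p [ 0.4607 -0.1462  0.1753] yaw 2.22 f [ 0.1 -0.1  0.3] m [ 0.025 -0.005 -0.002] o 0.397 q6 -0.56
240 [(232, [222, 219, 224]), (233, [220, 211, 214]), (234, [216, 201, 200]), (235, [197, 198, 209]), (236, [154, 196, 226]), (237, [117, 192, 232]), (238, [106, 188, 232]), (239, [105, 188, 232]), (240, [105, 189, 232]), (241, [104, 189, 232]), (258, [101, 186, 232]), (259, [101, 186, 231]), (260, [101, 185, 230]), (261, [100, 184, 230]), (262, [97, 174, 222]), (263, [96, 155, 197]), (264, [119, 163, 202]), (265, [146, 187, 225]), (266, [158, 199, 233]), (267, [159, 201, 234]), (268, [159, 200, 234]), (269, [159, 200, 234])]
255 [(232, [219, 199, 194]), (233, [219, 199, 193]), (234, [217, 199, 195]), (235, [197, 196, 207]), (236, [152, 192, 224]), (237, [115, 189, 231]), (238, [105, 188, 232]), (239, [105, 188, 232]), (240, [105, 188, 233]), (241, [104, 188, 233]), (258, [102, 187, 232]), (259, [101, 186, 231]), (260, [99, 183, 228]), (261, [95, 174, 221]), (262, [85, 151, 193]), (263, [77, 126, 159]), (264, [80, 111, 138]), (265, [90, 115, 142]), (266, [103, 131, 161]), (267, [1
[... 512 characters left out ...]
 224]), (267, [142, 184, 226]), (268, [143, 184, 227]), (269, [144, 185, 227])]
165 [[242.1, 241.4], [265.0, 240.9], [267.5, 254.2], [267.5, 256.6]]
170 [[242.1, 239.2], [265.0, 238.8], [267.5, 256.6], [267.5, 259.0]]
175 [[242.0, 237.2], [265.0, 236.7], [267.5, 258.9], [267.5, 261.2]]
178 [[242.0, 236.0], [265.0, 235.5], [267.5, 260.3], [267.5, 262.5]]
180 [[242.0, 235.2], [265.0, 234.7], [267.5, 261.2], [267.5, 263.3]]
[(150, [267, 287]), (158, [267, 316]), (166, [309, 318]), (190, [277, 291]), (198, [276, 297]), (206, [276, 292]), (214, [269, 293]), (222, [272, 298]), (230, [273, 297]), (238, [273, 297]), (246, [276, 317]), (254, [278, 351])]
[{'at': [0.4628, -0.1393, 0.1688], 'p': 0.76}]
```

The brass edges at rows ~236 and 263 match 178–180°, so the panel is home. Next I'll regrip the screw.

Request:
servo_tool --deltas '[[[0,0,-0.2,0],[0,0,-0.4,0],[0,0,-0.55,0],[0,0,-0.65,0],[0,0,-0.66,0]]]'

```text
time: 19.3
eef_pos: [0.4617, -0.1451, 0.1081]
tcp_rot: [-0.014, 0.708, 0.015, 0.706]
contact_force: [0.5, 0.0, 0.5]
opening: 0.404
```

Request:
servo_tool --deltas '[[[0,0,0,0],[0,0,0,0],[0,0,0,0],[0,0,0,0],[0,0,0,0]]]' --claw -1 --force 100

```text
time: 19.8
eef_pos: [0.4616, -0.146, 0.1107]
tcp_rot: [-0.015, 0.708, 0.015, 0.706]
contact_force: [-5.1, 1.5, 3.6]
opening: 0.095
```

```bash
python3 st.py
```

```text
t 19.8 p [ 0.4616 -0.146   0.1107] yaw 2.38 f [-5.1  1.5  3.6] m [0.115 0.808 0.004] o 0.095 q6 -0.56
```

Request:
servo_tool --deltas '[[[0,0,0,-0.08],[0,0,0,-0.16],[0,0,-0.005,-0.24],[0,0,-0.01,-0.32],[0,0,-0.01,-0.4]]]'

```text
time: 20.3
eef_pos: [0.4626, -0.1464, 0.1094]
tcp_rot: [0.206, 0.676, -0.207, 0.677]
contact_force: [-0.4, -0.7, -1.1]
opening: 0.105
```

Request:
servo_tool --deltas '[[[0,0,0,-0.08],[0,0,0,-0.16],[0,0,-0.005,-0.24],[0,0,-0.01,-0.32],[0,0,-0.015,-0.4]]]'

```text
time: 20.8
eef_pos: [0.4633, -0.1472, 0.1082]
tcp_rot: [0.405, 0.578, -0.405, 0.581]
contact_force: [0.5, -2.6, 0.9]
opening: 0.102
```

```bash
python3 st.py
```

```text
t 20.8 p [ 0.4633 -0.1472  0.1082] yaw -69.89 f [ 0.5 -2.6  0.9] m [-0.469 -0.005  0.145] o 0.102 q6 0.7
```

Request:
servo_tool --deltas '[[[0,0,0,-0.08],[0,0,0,-0.16],[0,0,-0.005,-0.24],[0,0,-0.01,-0.3],[0,0,-0.01,-0.3]]]'

```text
time: 21.3
eef_pos: [0.4633, -0.1481, 0.1073]
tcp_rot: [-0.528, -0.468, 0.528, -0.472]
contact_force: [0.8, -6.2, -1.3]
opening: 0.102
```

```bash
python3 st.py
```

```text
t 21.3 p [ 0.4633 -0.1481  0.1073] yaw -96.64 f [ 0.8 -6.2 -1.3] m [-1.017  0.043 -0.005] o 0.102 q6 1.17
```

Request:
servo_tool --deltas '[[[0,-0.01,0,-0.04],[0,-0.01,0,-0.08],[0,-0.01,-0.002,-0.12],[0,-0.01,-0.004,-0.12],[0,-0.01,-0.004,-0.12]]]'

```text
time: 21.8
eef_pos: [0.4633, -0.1483, 0.107]
tcp_rot: [0.57, 0.417, -0.569, 0.421]
contact_force: [0.3, -5.4, 1.4]
opening: 0.102
```

```bash
python3 st.py
```

```text
t 21.8 p [ 0.4633 -0.1483  0.107 ] yaw -107.33 f [ 0.3 -5.4  1.4] m [-0.972  0.015 -0.029] o 0.102 q6 1.36
```

Request:
servo_tool --deltas '[[[0,0,0,-0.02],[0,0,0,-0.04],[0,0,0,-0.06],[0,0,-0.002,-0.08],[0,0,-0.002,-0.1]]]'

```text
time: 22.3
eef_pos: [0.4631, -0.1486, 0.1067]
tcp_rot: [0.601, 0.371, -0.601, 0.375]
contact_force: [-0.1, -5.9, 0.2]
opening: 0.101
```

```bash
python3 st.py
```

```text
t 22.3 p [ 0.4631 -0.1486  0.1067] yaw -116.34 f [-0.1 -5.9  0.2] m [-1.077  0.053  0.212] o 0.101 q6 1.51
```

Request:
servo_tool --deltas '[[[0,0,0,-0.02],[0,0,0,-0.04],[0,0,0,-0.06],[0,0,0,-0.06],[0,0,0,-0.06]]]'

```text
time: 22.8
eef_pos: [0.463, -0.1487, 0.1065]
tcp_rot: [0.618, 0.343, -0.618, 0.346]
contact_force: [0.3, -7.1, -0.3]
opening: 0.1
```

```bash
python3 st.py
```

```text
t 22.8 p [ 0.463  -0.1487  0.1065] yaw -121.69 f [ 0.3 -7.1 -0.3] m [-1.207  0.068  0.16 ] o 0.1 q6 1.61
```

Request:
servo_tool --deltas '[[[0,0,0,-0.02],[0,0,0,-0.04],[0,0,0,-0.06],[0,0,0,-0.06],[0,0,0,-0.06]]]'

```text
time: 23.3
eef_pos: [0.4629, -0.1488, 0.1064]
tcp_rot: [-0.633, -0.313, 0.633, -0.317]
contact_force: [0.1, -7.7, 0.2]
opening: 0.108
```

```bash
python3 st.py
```

```text
t 23.3 p [ 0.4629 -0.1488  0.1064] yaw -127.09 f [ 0.1 -7.7  0.2] m [-1.256  0.074  0.123] o 0.108 q6 1.7
```

Request:
servo_tool --deltas '[[[0,0,0,-0.02],[0,0,0,-0.04],[0,0,0,-0.06],[0,0,0,-0.06],[0,0,0,-0.06]]]'

```text
time: 23.8
eef_pos: [0.4628, -0.1489, 0.1062]
tcp_rot: [-0.647, -0.283, 0.647, -0.287]
contact_force: [-0.1, -7.0, -1.3]
opening: 0.103
```

```bash
python3 st.py
```

```text
t 23.8 p [ 0.4628 -0.1489  0.1062] yaw -132.42 f [-0.1 -7.  -1.3] m [-1.283  0.014  0.271] o 0.103 q6 1.79
```

Request:
servo_tool --deltas '[[[0,0,0,-0.02],[0,0,0,-0.04],[0,0,0,-0.06],[0,0,0,-0.06],[0,0,0,-0.06]]]'

```text
time: 24.3
eef_pos: [0.4627, -0.1491, 0.1063]
tcp_rot: [-0.658, -0.255, 0.659, -0.26]
contact_force: [0.4, -6.8, -1.1]
opening: 0.104
```

```bash
python3 st.py
```

```text
t 24.3 p [ 0.4627 -0.1491  0.1063] yaw -137.34 f [ 0.4 -6.8 -1.1] m [-1.144 -0.055  1.923] o 0.104 q6 1.88
```

The moment jumped to 1.9 N m at 1.18 rad past the start angle, so the screw is solid. I'll release and rise.

Request:
servo_tool --deltas '[[[0,0,0,0],[0,0,0,0],[0,0,0,0],[0,0,0,0],[0,0,0.1,0]]]' --claw -0.2

```text
time: 24.8
eef_pos: [0.461, -0.146, 0.1144]
tcp_rot: [-0.66, -0.254, 0.661, -0.252]
contact_force: [-0.0, 0.5, -0.1]
opening: 0.398
```

Request:
servo_tool --deltas '[[[0,0,0.2,0],[0,0,0.4,0],[0,0,0.6,0],[0,0,0.8,0],[0,0,1,0]]]'

```text
time: 25.3
eef_pos: [0.4622, -0.1467, 0.2172]
tcp_rot: [0.661, 0.253, -0.66, 0.253]
contact_force: [-0.4, 0.3, 0.3]
opening: 0.399
```

Request:
servo_tool --deltas '[[[0,0,0.2,0],[0,0.1,0.3,0],[0,0.2,0.4,0],[0,0.3,0.4,0],[0,0.3,0.4,0]]]'

```text
time: 25.8
eef_pos: [0.4618, -0.1152, 0.255]
tcp_rot: [-0.66, -0.254, 0.66, -0.254]
contact_force: [-0.3, -0.2, -1.4]
opening: 0.4
```

```bash
python3 st.py
python3 - <<'E'
from ang import *
im=read_camera("side")
for u in(240,255,285):
    print(u,[(r,im[r,u].tolist()) for r in list(range(233,239))+list(range(260,266))])
w=read_camera("wrist");s=get_state();cv2.imwrite("pics/w11.png",w)
r=recognise("wrist","wing_grip")[:1];print(r)
read_camera("top")
for c in("top","side"):
  for q in("graver","loupe"):print(c,q,[(np.round(d["at"],3).tolist(),round(d["p"],2)) for d in recognise(c,q)[:1]])
# blade yaw by dark mask near the screw
k=calibration("wrist");R=Ro.from_quat(s["tcp_rot"]).as_matrix();T=np.linalg.inv(np.array(k["T_tool_cam"]))
P=T[:3,:3]@(R.T@(np.array([.462,-.146,.155])-s["eef_pos"]))+T[:3,3];p=cv2.projectPoints(P.reshape(1,3),np.zeros(3),np.zeros(3),np.array(k["intrinsics"]),np.array(k["dist"]))[0].ravel();print(p)
x,y=p.astype(int);x0,y0=max(0,x-50),max(0,y-50)
m=(w[y0:y+50,x0:x+50].max(2)<60).astype(np.uint8);n,l,st,ce=cv2.connectedComponentsWithStats(m)
for i in range(1,n):
    if st[i,4]<80:continue
    pts=np.argwhere(l==i)[:,::-1]+[x0,y0];Q=wat(pts,.157,s)[:,:2];v=np.linalg.svd(Q-Q.mean(0),full_matrices=False);print(st[i].tolist(),Q.mean(0).round(3),v[1].round(3),np.degrees(np.arctan2(v[2][0,1],v[2][0,0])).round(1))
E
```

```text
t 25.8 p [ 0.4618 -0.1152  0.255 ] yaw -137.92 f [-0.3 -0.2 -1.4] m [-0.014  0.014  0.024] o 0.4 q6 1.95
240 [(233, [217, 207, 211]), (234, [212, 197, 196]), (235, [193, 194, 205]), (236, [151, 193, 224]), (237, [116, 189, 230]), (238, [104, 185, 230]), (260, [99, 181, 228]), (261, [98, 181, 227]), (262, [95, 171, 220]), (263, [94, 153, 194]), (264, [116, 159, 198]), (265, [144, 184, 223])]
255 [(233, [217, 197, 191]), (234, [212, 195, 191]), (235, [194, 193, 204]), (236, [150, 188, 222]), (237, [113, 185, 229]), (238, [103, 184, 230]), (260, [98, 180, 226]), (261, [93, 171, 219]), (262, [83, 148, 190]), (263, [76, 124, 157]), (264, [78, 109, 136]), (265, [88, 113, 140])]
285 [(233, [214, 196, 191]), (234, [196, 193, 203]), (235, [153, 188, 221]), (236, [115, 186, 229]), (237, [104, 186, 231]), (238, [103, 186, 231]), (260, [92, 169, 217]), (261, [83, 149, 191]), (262, [85, 137, 174]), (263, [105, 148, 186]), (264, [127, 168, 209]), (265, [137, 177, 220])]
[{'at': [0.4656, -0.1487, 0.1661], 'p': 0.76}]
top graver [([0.55, -0.376, 0.02], 0.76)]
top loupe [([0.622, -0.314, 0.014], 0.82)]
side graver [([0.549, -0.368, 0.016], 0.61)]
side loupe [([0.56, -0.134, 0.088], 0.47)]
[306.3067553 173.1002214]
[23, 1, 44, 78, 964] [ 0.466 -0.149] [0.487 0.213] 147.9
```

```bash
python3 -c "
from plant import *
print(sign_off())"
```

```text
the job is handed in; nothing more can be done
None
```

The panel is turned over, plain back up and home against its stop, with the wing screw tightened solid. I let go and handed the job in at about 26 s. `sign_off` gives no verdict, so what follows rests on my own checks.

- **Slackening:** I turned the screw 1.26 rad anticlockwise, past the 0.85 rad needed, before touching the panel.
- **Turning:** I pushed the left half down to about 60°, then pushed the upper edge over from the right and pressed it onto the firm stop with about 11 N.
- **Level:** The brass edges in the side picture match 178–180°. They stayed within about a pixel after the screw was tightened.
- **Tightening:** The moment jumped from about 0.27 to 1.9 N m at about 1.18 rad past the start angle, just above the stated 0.6–1.1.
- **Bystanders:** The graver and loupe are within about 4 mm of their first readings in the top picture, which is about that measurement's error. The side camera's last loupe reading was a false detection on the panel.

**What disagreed:**
- **Fingertip height:** The fingertips in the pictures stood about 27–31 mm above the reported TCP. My first grasp closed above the blade without force, so I worked lower from then on.
- **Blade angle:** A rough last picture measurement gave about −32°, against −48° from the gripper's pose. Both angles lie beyond the point where the screw counts as tight.
- **Tip force:** I could not measure the force of the screw's tip on the axle directly.

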